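Stand up the flowmeter and dock it in its tapered way

ROBOT

A 7-joint arm with a two-finger parallel gripper is mounted at the origin on the work surface. World frame = base frame: x ahead of the robot, y to its left, z up, the work surface at z = 0. Lengths are in m, angles in rad, forces in N, time in s.
With the tool pointing down it reaches from about 0.4 to 0.875 m from the base axis. Payload 19.3 kg.
Tool frame: the origin (TCP) lies where the fingers leave the gripper's body, on its centre line; the fingertips stand bot.tip_reach ahead of it and the grasp point (between the pads) lies 54 mm ahead of it (bot.tip_reach is the distance from the TCP to the fingertips, in m); z points along the fingers, y is the line along which they close (so a half turn about z gives the same grasp; the last joint's range is limited). The gripper opens to 85 mm and grips with 20 to 120 N. Pads are 22 mm wide; open, the fingers measure 114 mm over their backs; the gripper's body (76 mm by 85 mm) begins 54 mm behind the grasp point. The pads swing forward as they close: fully open they stand 13 mm farther back than shut.
Start: joints at [-1.298, 0.521, -0.036, 1.599, 0.021, 1.021, -0.113], TCP at [0.21, 0.589, 0.304] pointing down, gripper open.
Joint ranges: [-2.91, 2.91], [-0.3, 2.13], [-1.5, 1.42], [0.17, 2.43], [-1.26, 4.41], [0.16, 1.93], [-2.52, 2.52]. Speed limits (rad/s): [1.89, 1.89, 2.39, 2.39, 3.01, 3.01, 3.01].

INTERFACE

Orientations are given as [roll, pitch, yaw] about the fixed x, y, z axes, in that order (R = Rz(yaw) Ry(pitch) Rx(roll)).
In Python, from workcell import bot gives the robot as it stands. The module is installed in compiled form; this text tells all that it offers.
- The arm moves only by the shell command python3 -m jog 'ROWS' [FORCE]. ROWS is JSON, a list that holds one entry, the list of rows, each a list of 7 numbers: the shift along the tool's x, y, z in mm, then the turn, a rotation vector about the tool's x, y, z in rad, then the opening, from 0 (shut) to 1 (fully open). In form: [[[tx, ty, tz, wx, wy, wz, fingers], ...]]. A call has 1 to 5 rows; each row shifts and turns the commanded pose from where the row before left it, along the tool's axes as they then stand; what a row does not reach is not made up. A row lasts 1/10 s, in which the tool goes at most 50 mm and 8.59 degrees, less where a joint would pass 70% of its speed; a pose out of reach is approached as far as the arm can. A call is refused whole if a number of a shift passes 50 or a number of a turn 0.15, either way. A call with a gripper value outside its range is refused whole. The fingers move at their own pace and stop on an object; FORCE is the grip in N (left out, the last holds). Time passes only in rows, so rows that do not move let the fingers close. It gives the time, the measured TCP pose, the force, the opening and the grip force at its end, in the units of the state.
- bot.observe(): the state, without advancing time (a new reading comes with each control period).
- bot.grab_frame(name): name is "side" or "top" or "wrist"; returns a dict with "img" (400x640x3 uint8, red, green, blue), "intrinsics" (3x3 intrinsics, pixels), "R" (3x3) and "t" (3): a world point X has camera coordinates R X + t; the wrist camera has in their place "tool_from_camera" (4x4, takes a point from camera to tool coordinates, whose origin is the TCP and whose axes are the flange's). Camera axes: x right, y down, z forward; pixel columns grow to the right and rows downward; lengths in m; the calibration is good to about 2 mm. The wrist camera is an equidistant fisheye: a pixel r from the principal point sees the ray r / f radians off the axis. A picture is of the moment at which its call begins: read the wrist's pose just before it. There is no depth.
- bot.job_done(): hands the job in; it is judged then, once.
Trained networks look in a picture, given as the dict that the camera call returned (one of the last four; its "shot" number tells which), for a name from the list of things; names that differ only in an ending like _2 or _b are one class to them, and where a whole thing is asked for, a point or a joint stands for the part that bears it (a point fixed in the world has none). Each returns a list of dicts, best first, with "conf" (0 to 1); they miss things now and then, are a little off and sometimes report something else, mostly with a low value. They report only what shows in the picture. A call takes as long as a camera call. They do not tell look-alikes from the thing itself.
- bot.trace(query, picture): "region" (400x640 bool, what is visible of it).
- bot.spot_point(query, picture): "xyz" ([x, y, z] in m, in world coordinates, good to about 4 mm: a listed point, or the origin of a listed thing).
The state is a dict: "clock": time; "qpos": joint angles; "qd": joint speeds; "joint_efforts": joint torques, N m; "position": TCP position; "tool_rot": TCP orientation; "force": force on the tool from outside, world axes, zero at the start; "moment": the same for the moment, N m; "grip_width": finger opening in m; "finger_force": force on a finger pad.
Only numpy, scipy, OpenCV 4.12 (cv2) and the standard library are available. Lean on these libraries where they do the work, as an engineer would, in place of code of your own. Each camera call takes 0.05 s, during which the arm holds its last target. There are 200 camera calls.

TASK

The flowmeter is lying on the counter: pinch it by the yellow collar on its tube and tip it upright within the fingers, keeping the edge of its foot down on the counter all the while, until it stands. Then bring it upright to the docking station, narrow end of its foot first, slide its dovetail foot into the open end of the tapered way and push it fully home until it wedges, and let go. Do not knock over or shift the other things on the counter.

Things in the scene. Friction and masses are not known exactly. Their poses are not given: they have to be found in the camera images.
- flowmeter_grip (a point): Flowmeter (124 mm tall, 0.23 to 0.39 kg, its foot the heavy part) lying on its side. Point: middle of the yellow collar (24 mm diameter, 10 mm long) on its pale-blue tube (20 mm diameter), on the long axis 84 mm from the sole, 30 mm above the counter; pinched lightly there it pivots. Axes: x from foot to head (up when it stands); z to the foot's narrow end (up while lying); y across.
- flowmeter: Same flowmeter and axes, origin at its sole's centre. Foot: dovetail shoe 60 mm long (z from -30 to 30 mm), 12 mm high; sole 46 mm wide at the blunt end (-z), 33 mm at the narrow end, 6 degree taper a side; flanks lean in 20 degrees. It lies level on the blunt end and on the tip of its nozzle; raising the head turns it about the edge of sole and blunt end, straight below this origin.
- flowmeter_push (a point): Same flowmeter and axes: middle of the flat face (26 mm wide, 12 to 38 mm above the sole) of its white block, flush with the foot's blunt end: the face to push on. Above the block a red knob, 28 mm across, up to 54 mm. A brass nozzle 66 mm above the sole sticks out 30 mm from the axis on this same side (-z). The white head, 22 mm across, is above the tube.
- way_home (a point): In the fixed docking station, the point on the counter midway between its two aluminium rails where the sole's centre belongs when wedged home. x: along the way into its closed end (roughly away from the robot); y across; z up. Rails: x from -36 to 36 mm, to 40 mm each side, 14 mm high, overhanging like the shoe's flanks; the bare counter is the floor; a stop stands at x = 34 mm.
- way_mouth (a point): Same axes as way_home: middle of the way's open end on the counter, 36 mm before home. It is 47 mm wide at the counter here and narrows by 6 degrees a side, like the foot, so the foot wedges when its centre reaches way_home.
- station_pipe (a point): Middle of the station's white cross pipe, 205 mm above the counter and 85 mm beyond way_home; it runs along y, 81 mm to each side, 38 mm across at its ends. Its two posts stand on a white base 14 mm high and 150 mm wide, x from 36 to 110 mm beyond way_home.
- foot_edge (a point): Same flowmeter and axes: middle of the edge between its sole and the blunt end of its foot, 30 mm from flowmeter along -z. This edge lies on the counter (height 0) at the start and stays on it while the flowmeter is tipped up.
- jar: Bystander: clear humidifier jar with white lid, 66 mm diameter, 105 mm high, beside the rails on the station's +y side; origin at the centre of its underside.
- cup: Bystander: white ceramic cup, 68 mm diameter, 75 mm high, beside the rails on the station's -y side; origin under its centre.
- fitting: Bystander: brass hose fitting, 26 mm diameter, 30 mm high, standing beside the lane that leads to the way's mouth; origin under its centre.
- spanner: Bystander: steel spanner 140 mm long lying beside the lane, on the other side; under 20 mm high; origin under its middle, x along it.
- pills: Bystander: amber tablet bottle, 38 mm diameter, 58 mm high, standing beside the flowmeter; origin under its centre.
- adapter: Bystander: cream plug adapter, 48 x 42 x 36 mm with two steel pins 16 mm long on top, on the other side of the flowmeter; origin under its centre.
- nebuliser: Bystander, fixed: white compressor box 140 x 120 x 80 mm (86 mm with its round cap); origin under its centre. It and the station stand on opposite sides, either way round.
Not all that is in view belongs to the job. Leave any orange look-alike of the flowmeter alone.

How it is judged:
By the outcome, as a careful person would: the job done as asked, in the order asked, and still so for the second after the job is handed in, with the robot touching nothing.
It also fails if it takes over 64 s, if anything falls off the work surface, if the arm or the gripper's body presses on something with over 40 N, if the wrist force passes 120 N, or if a joint passes its speed limit or range.

## Working session

There is one attempt and no reset: what is moved stays moved. The work goes in short steps, Python scripts to look and compute and a shell command to move; the robot and the scene stay as the last step left them, time stands still between calls to the robot, and variables do not carry over. Pictures are saved under pics/ and viewed, at most 10 in all, crops included, and the job is handed in when it is done.

```bash
mkdir -p pics; cat > h.py <<'E'
from workcell import bot
import numpy as np, cv2
def save(p,name,crop=None,s=1):
    im=p["img"][:,:,::-1]
    if crop: a,b,c,d=crop; im=im[b:d,a:c]
    cv2.imwrite("pics/"+name+".png",cv2.resize(np.ascontiguousarray(im),None,fx=s,fy=s,interpolation=cv2.INTER_CUBIC))
def proj(p,X):
    c=p["R"]@np.array(X)+p["t"]; u=p["intrinsics"]@c; return (u[:2]/u[2]).round(0)
E
python3 - <<'E'
from h import *
s=bot.observe(); print(s, bot.tip_reach)
pt=bot.grab_frame("top"); ps=bot.grab_frame("side")
save(pt,"top");save(ps,"side")
for n in "flowmeter_grip flowmeter flowmeter_push foot_edge way_home way_mouth station_pipe jar cup fitting spanner pills adapter nebuliser".split():
    for nm,p in(("top",pt),("side",ps)):
        print(n,nm,[(np.round(d["xyz"],3).tolist(),round(d["conf"],2),proj(p,d["xyz"]).tolist()) for d in bot.spot_point(n,p)[:3]])
E
```

```text
{'clock': 0.0, 'qpos': array([-1.29820559,  0.52204237, -0.03632044,  1.59997932,  0.02125214,
        1.0210764 , -0.1128642 ]), 'qd': array([-0.00031409,  0.00064757,  0.00160694,  0.00109462,  0.00030202,
       -0.00099294,  0.00091249]), 'joint_efforts': array([ 4.60644624e-04, -9.27085161e+01,  1.97961800e+00, -3.69936347e+01,
        1.76657620e-02,  7.85361277e-03,  3.87069917e-06]), 'position': array([0.21003526, 0.5883991 , 0.30331837]), 'tool_rot': array([-3.14048018e+00,  1.26109594e-04,  2.79874852e+00]), 'force': array([-0.18898511, -1.11975654,  0.34015948]), 'moment': array([-0.03128571,  0.0427239 , -0.00055983]), 'finger_force': 0.0, 'grip_width': 0.08538582320870956} 0.0726
flowmeter_grip top [([0.313, -0.076, 0.027], 0.97, [349.0, 289.0]), ([0.482, -0.054, 0.03], 0.81, [342.0, 226.0])]
flowmeter_grip side [([0.486, -0.052, 0.03], 0.68, [309.0, 237.0]), ([0.317, -0.078, 0.027], 0.61, [259.0, 254.0]), ([0.491, -0.14, 0.001], 0.49, [317.0, 263.0])]
flowmeter top [([0.567, -0.027, 0.028], 0.9, [332.0, 194.0]), ([0.353, -0.153, 0.031], 0.55, [378.0, 274.0]), ([0.616, 0
[... 1647 characters left out ...]
, 0.003], 0.15, [374.0, 223.0])]
spanner side [([0.507, -0.344, -0.001], 0.74, [340.0, 316.0])]
pills top [([0.491, -0.142, 0.003], 0.65, [373.0, 223.0])]
pills side [([0.493, -0.141, 0.0], 0.55, [318.0, 263.0])]
adapter top [([0.442, 0.046, -0.002], 0.55, [305.0, 239.0]), ([0.622, -0.38, -0.001], 0.34, [459.0, 178.0])]
adapter side [([0.628, -0.273, -0.003], 0.74, [372.0, 288.0]), ([0.494, -0.143, 0.001], 0.57, [319.0, 263.0]), ([0.449, 0.044, 0.002], 0.46, [292.0, 224.0])]
nebuliser top [([0.611, 0.288, 0.007], 0.88, [220.0, 176.0])]
nebuliser side [([0.615, 0.284, -0.003], 0.9, [321.0, 171.0]), ([0.485, -0.053, 0.028], 0.66, [309.0, 237.0]), ([0.591, -0.27, -0.002], 0.42, [360.0, 289.0])]
```

View pics/top.png

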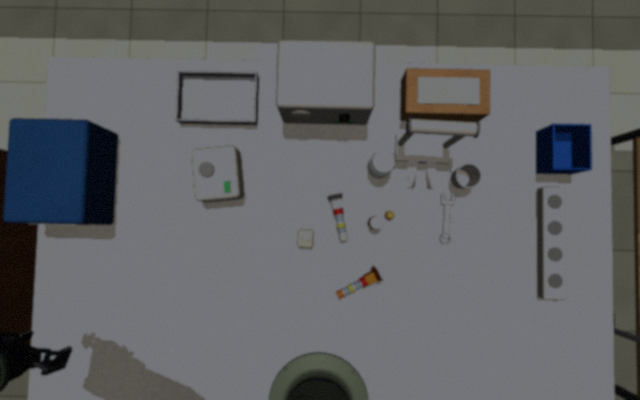

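View pics/side.png

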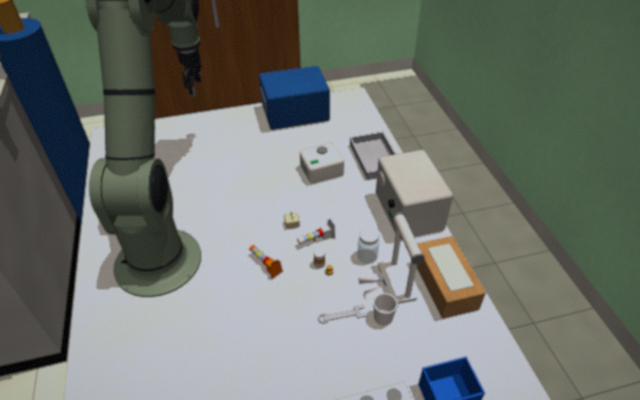

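```bash
python3 - <<'E'
import cv2
im=cv2.imread("pics/top.png"); a=im[165:315,270:480]
cv2.imwrite("pics/c.png",cv2.resize(a,None,fx=3.8,fy=3.8,interpolation=cv2.INTER_CUBIC))
E
```

```text
(no output)
```

View pics/c.png

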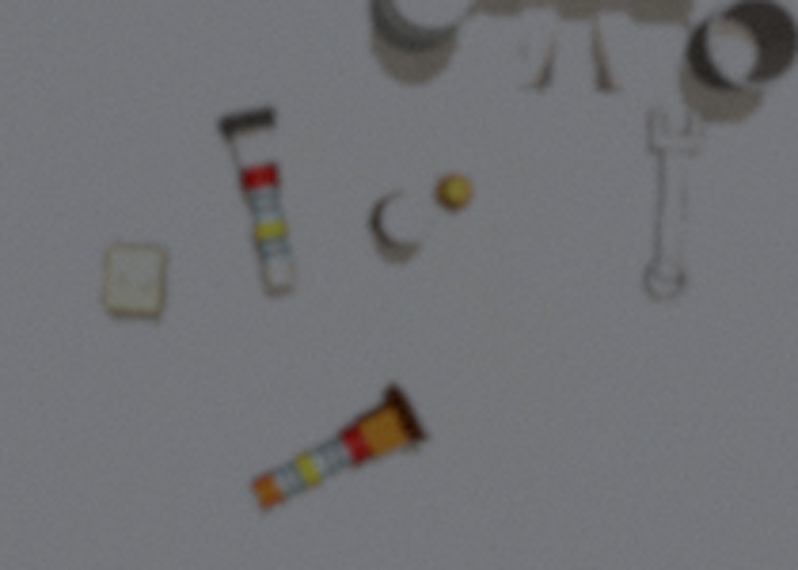

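The true flowmeter is the one with the white head and block and a dark foot, at top-image (332–343, 195–240). The one at (340–380, 268–298) is the orange look-alike, which I leave alone. The network points agree: grip (0.484, -0.053, 0.030) and sole centre (0.566, -0.030, 0.028), 85 mm apart. The station lies to the right, at (420, 173).

```bash
cat >> h.py <<'E'
from scipy.spatial.transform import Rotation as Ro
def rows(T, rpy, n, start=None):
    """constant row taking tool from now to (T,rpy) in n rows"""
    if start is None:
        s=bot.observe(); p,r=s["position"],s["tool_rot"]
    else: p,r=start
    A=Ro.from_euler("xyz",r); B=Ro.from_euler("xyz",rpy)
    w=(A.inv()*B).as_rotvec()/n
    d=A.inv().apply(np.array(T)-p)
    S=sum(Ro.from_rotvec(w*k).as_matrix() for k in range(n))
    t=np.linalg.solve(S,d)*1000
    q=np.array(p);R=A;path=[]
    for k in range(n):
        q=q+R.apply(t/1000);R=R*Ro.from_rotvec(w);path.append(q.round(3).tolist())
    print("t",t.round(1).tolist(),"w",w.round(4).tolist(),"mid",path[n//2])
def pts(names,cam="wrist"):
    p=bot.grab_frame(cam)
    for n in names.split():
        print(n,[(np.round(d["xyz"],4).tolist(),round(d["conf"],2)) for d in bot.spot_point(n,p)[:2]])
    return p
E
python3 - <<'E'
from h import *
p=bot.grab_frame("wrist"); print(p["tool_from_camera"].round(3), p["intrinsics"].round(1))
pi=np.pi
rows([0.484,-0.053,0.25],[pi,0,3.40],20)
rows([0.484,-0.053,0.25],[pi,0,3.40-pi],20)
rows([0.46,0.1,0.25],[pi,0,3.1],12)
E
```

```text
[[ 0.001 -0.949 -0.315  0.081]
 [ 1.     0.001 -0.    -0.001]
 [ 0.001 -0.315  0.949 -0.07 ]
 [ 0.     0.     0.     1.   ]] [[309.7   0.  318. ]
 [  0.  309.7 196.5]
 [  0.    0.    1. ]]
t [-15.7, -31.7, 2.7] w [-0.0, 0.0, -0.0301] mid [0.313, 0.215, 0.274]
t [-43.0, 17.3, 2.7] w [0.0, 0.0, 0.127] mid [0.599, 0.325, 0.274]
t [-28.8, -35.8, 4.5] w [-0.0, 0.0, -0.0251] mid [0.338, 0.294, 0.272]
```

```bash
python3 - <<'E'
from h import *
pi=np.pi
rows([0.45,0.3,0.27],[pi,0,2.95],8)
rows([0.484,-0.053,0.25],[pi,0,3.40],10,([0.45,0.3,0.27],[pi,0,2.95]))
E
```

```text
t [-38.7, -26.5, 4.2] w [-0.0, 0.0, -0.0189] mid [0.355, 0.404, 0.283]
t [-3.0, -35.6, 2.0] w [0.0, 0.0, -0.045] mid [0.451, 0.086, 0.258]
```

```bash
python3 -m jog '[[[-39,-26,4,0,0,-0.02,1],[-39,-26,4,0,0,-0.02,1],[-39,-26,4,0,0,-0.02,1],[-39,-26,4,0,0,-0.02,1],[-39,-26,4,0,0,-0.02,1]]]' 20
python3 -m jog '[[[-39,-26,4,0,0,-0.02,1],[-39,-26,4,0,0,-0.02,1],[-39,-26,4,0,0,-0.02,1],[0,0,0,0,0,0,1]]]'
python3 - <<'E'
from h import *
rows([0.484,-0.053,0.25],[np.pi,0,3.40],12)
E
```

```text
clock: 2.05
position: [0.3583, 0.4049, 0.284]
tool_rot: [3.141, 0.0, 2.9]
force: [1.5, 0.0, 0.1]
grip_width: 0.0854
finger_force: 0.0
clock: 2.45
position: [0.4583, 0.2991, 0.2716]
tool_rot: [-3.14, 0.002, 2.951]
force: [-1.2, 0.0, -0.2]
grip_width: 0.0854
finger_force: 0.0
t [-1.7, -29.6, 1.8] w [-0.0002, 0.0001, -0.0374] mid [0.454, 0.092, 0.259]
```

```bash
R='x'
python3 -m jog '[[[-2,-30,2,0,0,-0.037,1],[-2,-30,2,0,0,-0.037,1],[-2,-30,2,0,0,-0.037,1],[-2,-30,2,0,0,-0.037,1],[-2,-30,2,0,0,-0.037,1]]]' >/dev/null
python3 -m jog '[[[-2,-30,2,0,0,-0.037,1],[-2,-30,2,0,0,-0.037,1],[-2,-30,2,0,0,-0.037,1],[-2,-30,2,0,0,-0.037,1],[-2,-30,2,0,0,-0.037,1]]]' >/dev/null
python3 -m jog '[[[-2,-30,2,0,0,-0.037,1],[-2,-30,2,0,0,-0.037,1],[0,0,0,0,0,0,1],[0,0,0,0,0,0,1]]]'
python3 - <<'E'
from h import *
p=pts("flowmeter_grip flowmeter flowmeter_push foot_edge way_home way_mouth station_pipe pills adapter fitting")
save(p,"w1")
E
```

```text
clock: 3.85
position: [0.4854, -0.0522, 0.2478]
tool_rot: [3.141, -0.0, -2.882]
force: [-0.5, 0.7, -0.2]
grip_width: 0.0855
finger_force: 0.0
flowmeter_grip [([0.4823, -0.053, 0.032], 0.63), ([0.3142, -0.0771, 0.0282], 0.58)]
flowmeter [([0.5673, -0.0291, 0.031], 0.77), ([0.3555, -0.1539, 0.0343], 0.72)]
flowmeter_push [([0.5455, -0.0328, -0.0023], 0.75), ([0.3425, -0.134, 0.0007], 0.69)]
foot_edge [([0.3574, -0.1563, -0.0034], 0.87), ([0.5637, -0.0311, 0.0025], 0.6)]
way_home [([0.6295, -0.2695, 0.0018], 0.93)]
way_mouth [([0.5873, -0.2704, -0.0016], 0.79)]
station_pipe [([0.7119, -0.2721, 0.202], 0.91)]
pills [([0.5449, -0.0335, -0.0024], 0.42)]
adapter [([0.447, 0.0449, -0.0018], 0.57)]
fitting [([0.5123, -0.1833, -0.0014], 0.91), ([0.6318, -0.2716, -0.0021], 0.37)]
```

View pics/w1.png

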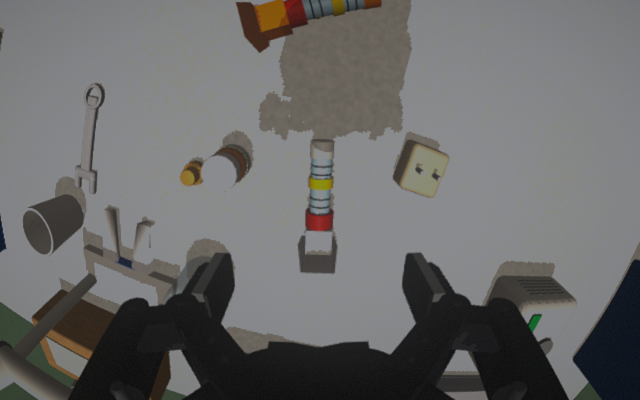

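The wrist view shows the flowmeter in line with the tool: collar at (320,184), head at (321,148), foot at (318,252). The fingers clear the adapter at (422,168) and the pill bottle at (225,168). Next I measure the collar and axis by colour.

```bash
cat >> h.py <<'E'
def ray(p,uv,z,s):
    K=p["intrinsics"]; x=(uv[0]-K[0,2])/K[0,0]; y=(uv[1]-K[1,2])/K[1,1]; th=np.hypot(x,y)
    d=np.array([x/th*np.sin(th),y/th*np.sin(th),np.cos(th)]) if th>0 else np.array([0,0,1.])
    M=p["tool_from_camera"]; R=Ro.from_euler("xyz",s["tool_rot"])
    o=s["position"]+R.apply(M[:3,3]); d=R.apply(M[:3,:3]@d)
    return o+d*(z-o[2])/d[2]
E
python3 - <<'E'
from h import *
s=bot.observe();p=bot.grab_frame("wrist")
h=cv2.cvtColor(p["img"],cv2.COLOR_RGB2HSV)
m=lambda lo,hi:cv2.inRange(h,lo,hi)
for nm,mk in(("yel",m((24,150,80),(34,255,255))),("red",m((0,170,60),(8,255,255))|m((172,170,60),(180,255,255)))):
    mk[:120]=0;mk[:,:290]=0;mk[:,350:]=0;mk[235:]=0
    v,u=np.nonzero(mk); print(nm,len(u),u.min(),u.max(),v.min(),v.max(),u.mean(),v.mean())
    print(ray(p,(u.mean(),v.mean()),0.04,s).round(4), [ray(p,(x,v.mean()),0.03,s).round(4).tolist() for x in(u.min()-.5,u.max()+.5)])
r=bot.trace("flowmeter",p)
for d in r[:2]:
    v,u=np.nonzero(d["region"]); print(d["conf"],u.mean(),v.mean(),u.min(),u.max(),v.min(),v.max())
    for vv in (145,165,184,205,220): 
        uu=u[v==vv]
        if len(uu): print(vv,uu.min(),uu.max(),ray(p,(uu.mean(),vv),0.03,s).round(4))
E
```

```text
yel 207 309 331 178 188 320.06280193236717 183.44444444444446
[ 0.4829 -0.0515  0.04  ] [[0.4886, -0.0615, 0.03], [0.4828, -0.04, 0.03]]
red 307 307 330 214 229 318.17915309446255 221.8729641693811
[ 0.521  -0.0431  0.04  ] [[0.5282, -0.0534, 0.03], [0.5219, -0.0299, 0.03]]
0.87 318.6153020134228 212.85315436241612 298 336 139 273
145 310 334 [ 0.4489 -0.0587  0.03  ]
165 311 331 [ 0.4678 -0.0546  0.03  ]
184 307 332 [ 0.4864 -0.0511  0.03  ]
205 309 328 [ 0.5075 -0.0464  0.03  ]
220 304 332 [ 0.5232 -0.0427  0.03  ]
0.68 290.1355206847361 16.241654778887305 237 382 0 51
```

```bash
python3 - <<'E'
from h import *
rows([0.484,-0.0517,0.083],[np.pi,0,3.36],6)
E
```

```text
t [0.2, 0.1, 27.5] w [-0.0, 0.0, 0.0071] mid [0.484, -0.052, 0.138]
```

```bash

python3 -m jog '[[[0,0,30,0,0,0.008,0.7],[0,0,30,0,0,0.008,0.7],[0,0,30,0,0,0.008,0.7],[0,0,30,0,0,0.008,0.7],[1,0,20,0,0,0.008,0.7]]]' 20 |grep -v grip
python3 -m jog '[[[0,0.5,15,0,0,0,0.7],[0,0,10,0,0,0,0.7],[0,0,0,0,0,0,0.7],[0,0,0,0,0,0,0.7]]]'
python3 - <<'E'
from h import *
s=bot.observe();p=bot.grab_frame("wrist"); save(p,"w2",(200,80,440,320),2)
rows([0.484,-0.0517,0.083],[np.pi,0,3.36],1)
E
```

```text
clock: 5.0
position: [0.484, -0.0521, 0.1061]
tool_rot: [3.141, -0.001, -2.921]
force: [-1.0, -0.2, -0.3]
finger_force: 0.0
clock: 5.4
position: [0.4845, -0.0518, 0.0833]
tool_rot: [-3.141, 0.0, -2.921]
force: [0.1, 0.5, 0.0]
grip_width: 0.0597
finger_force: 0.0
t [0.7, 0.2, 0.6] w [-0.0002, 0.0009, 0.0027] mid [0.484, -0.052, 0.083]
```

View pics/w2.png

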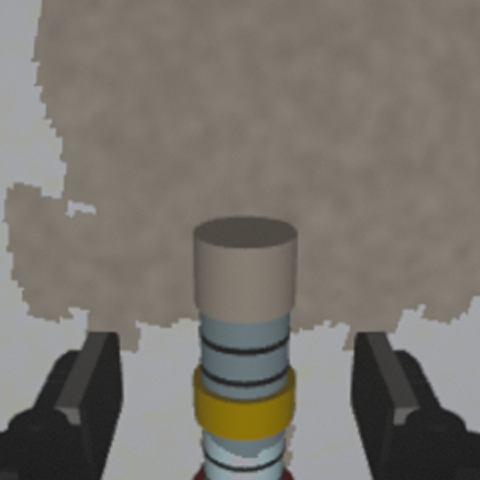

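The collar, at crop x=245, sits about 2 mm to the +y side of the finger midpoint at 237. I shift by that much, then close lightly.

```bash

python3 -m jog '[[[0,2,0,0,0,0,0.7],[0,0,0,0,0,0,0.2],[0,0,0,0,0,0,0.2],[0,0,0,0,0,0,0.1],[0,0,0,0,0,0,0.1]]]' 20
python3 -m jog '[[[0,0,0,0,0,0,0.1],[0,0,0,0,0,0,0.1],[0,0,0,0,0,0,0.1],[0,0,0,0,0,0,0.1]]]' 20
python3 - <<'E'
from h import *
s=bot.observe();print(s["moment"]);p=bot.grab_frame("wrist"); save(p,"w3",(200,80,440,320),2)
E
```

```text
clock: 5.95
position: [0.484, -0.0498, 0.0831]
tool_rot: [-3.142, 0.0, -2.921]
force: [-0.8, 0.5, 6.0]
grip_width: 0.0231
finger_force: 19.4
clock: 6.35
position: [0.484, -0.0498, 0.0831]
tool_rot: [-3.142, 0.0, -2.92]
force: [-0.7, -0.0, 6.4]
grip_width: 0.0232
finger_force: 19.4
[0.0474835  0.22340294 0.04335389]
```

View pics/w3.png

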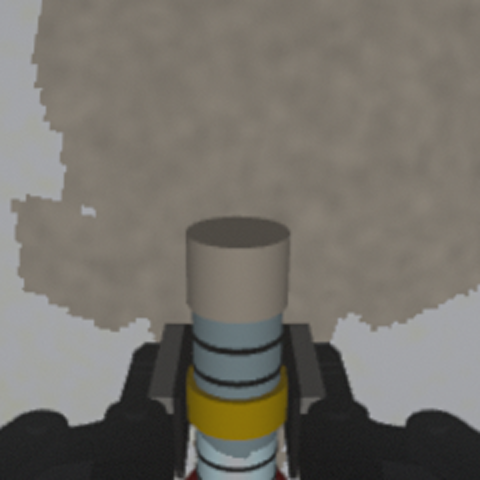

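Gripped, with the collar centred between the pads at crop (238,400). Next I compute the arc about the foot edge.

```bash
python3 - <<'E'
import numpy as np
a=np.radians(160.35-np.arange(0,91,3.75)); r=89.2
x=np.round(r*np.cos(a),1); z=np.round(r*np.sin(a),1)
for k in range(0,24,4): print(k,[[round(-(x[i+1]-x[i]),1),0,round(-(z[i+1]-z[i]),1)] for i in range(k,k+4)])
E
```

```text
0 [[np.float64(-2.1), 0, np.float64(-5.4)], [np.float64(-2.5), 0, np.float64(-5.3)], [np.float64(-2.9), 0, np.float64(-5.1)], [np.float64(-3.1), 0, np.float64(-4.9)]]
4 [[np.float64(-3.5), 0, np.float64(-4.7)], [np.float64(-3.8), 0, np.float64(-4.5)], [np.float64(-4.0), 0, np.float64(-4.2)], [np.float64(-4.3), 0, np.float64(-3.9)]]
8 [[np.float64(-4.6), 0, np.float64(-3.6)], [np.float64(-4.8), 0, np.float64(-3.3)], [np.float64(-5.0), 0, np.float64(-3.0)], [np.float64(-5.2), 0, np.float64(-2.7)]]
12 [[np.float64(-5.4), 0, np.float64(-2.3)], [np.float64(-5.5), 0, np.float64(-2.0)], [np.float64(-5.6), 0, np.float64(-1.6)], [np.float64(-5.7), 0, np.float64(-1.2)]]
16 [[np.float64(-5.7), 0, np.float64(-0.9)], [np.float64(-5.9), 0, np.float64(-0.5)], [np.float64(-5.8), 0, np.float64(-0.1)], [np.float64(-5.8), 0, np.float64(0.3)]]
20 [[np.float64(-5.8), 0, np.float64(0.7)], [np.float64(-5.8), 0, np.float64(1.0)], [np.float64(-5.6), 0, np.float64(1.4)], [np.float64(-5.6), 0, np.float64(1.8)]]
```

```bash

python3 -m jog '[[[-2.1,0,-5.4,0,0,0,0.1],[-2.5,0,-5.3,0,0,0,0.1],[-2.9,0,-5.1,0,0,0,0.1],[-3.1,0,-4.9,0,0,0,0.1],[0,0,0,0,0,0,0.1]]]' 20
python3 - <<'E'
from h import *
s=bot.observe();print(s["moment"])
p=bot.grab_frame("wrist"); save(p,"w4",(160,80,480,400),1.8)
E
```

```text
clock: 6.9
position: [0.4949, -0.0473, 0.1043]
tool_rot: [-3.141, 0.001, -2.92]
force: [-0.5, 0.7, -1.2]
grip_width: 0.0231
finger_force: 19.7
[-0.03725763  0.22359112 -0.01115387]
```

View pics/w4.png

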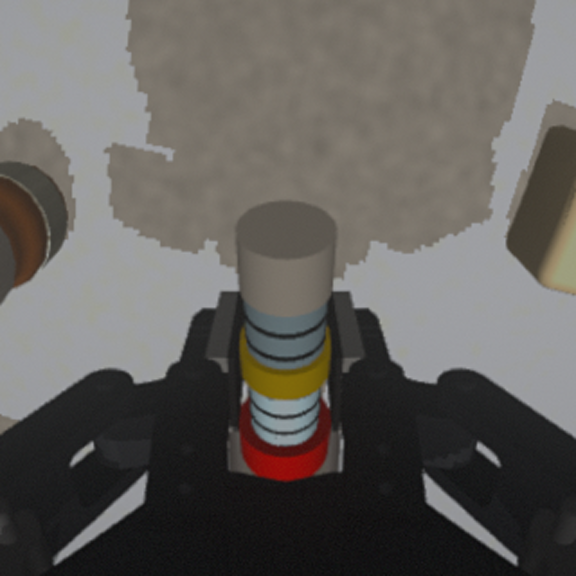

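It is pivoting: the head's end face shows more and the foot has dropped out of view. The -1.2 N load means the foot is still on the counter, so I continue.

```bash

python3 -m jog '[[[-3.5,0,-4.7,0,0,0,0.1],[-3.8,0,-4.5,0,0,0,0.1],[-4,0,-4.2,0,0,0,0.1],[-4.3,0,-3.9,0,0,0,0.1]]]' 20
python3 -m jog '[[[-4.6,0,-3.6,0,0,0,0.1],[-4.8,0,-3.3,0,0,0,0.1],[-5,0,-3,0,0,0,0.1],[-5.2,0,-2.7,0,0,0,0.1],[0,0,0,0,0,0,0.1]]]' 20
python3 - <<'E'
from h import *
s=bot.observe();print(s["moment"])
p=bot.grab_frame("wrist"); 
print(p["shot"])
for n in("flowmeter_grip","flowmeter","foot_edge"):
  print(n,[(np.round(d["xyz"],4).tolist(),round(d["conf"],2)) for d in bot.spot_point(n,p)[:2]])
p=pts("flowmeter_grip flowmeter foot_edge","side")
E
```

```text
clock: 7.35
position: [0.5099, -0.0439, 0.1213]
tool_rot: [-3.142, 0.0, -2.92]
force: [0.0, 0.4, -0.9]
grip_width: 0.0228
finger_force: 19.7
clock: 7.85
position: [0.5294, -0.0396, 0.1339]
tool_rot: [-3.141, 0.001, -2.92]
force: [-1.9, -0.2, 0.7]
grip_width: 0.0232
finger_force: 19.9
[-0.08611066  0.40871597 -0.02550794]
9
flowmeter_grip [([0.5247, -0.0416, 0.081], 0.86), ([0.5886, -0.0243, 0.0223], 0.32)]
flowmeter [([0.5896, -0.0252, 0.0185], 0.59)]
foot_edge []
flowmeter_grip [([0.3165, -0.0844, 0.0294], 0.91), ([0.5279, -0.0396, 0.0795], 0.82)]
flowmeter [([0.3561, -0.1529, 0.0266], 0.86), ([0.5831, -0.0284, 0.0197], 0.65)]
foot_edge [([0.358, -0.1526, -0.0019], 0.74), ([0.5655, -0.033, -0.0025], 0.66)]
```

On track: tilted 45° with the foot edge still at (0.566, -0.033, 0).

```bash

python3 -m jog '[[[-5.4,0,-2.3,0,0,0,0.1],[-5.5,0,-2,0,0,0,0.1],[-5.6,0,-1.6,0,0,0,0.1],[-5.7,0,-1.2,0,0,0,0.1]]]' 20 | egrep "pos|for"
python3 -m jog '[[[-5.7,0,-0.9,0,0,0,0.1],[-5.9,0,-0.5,0,0,0,0.1],[-5.8,0,-0.1,0,0,0,0.1],[-5.8,0,0.3,0,0,0,0.1],[0,0,0,0,0,0,0.1]]]' 20| egrep "pos|for"
python3 -m jog '[[[-5.8,0,0.7,0,0,0,0.1],[-5.8,0,1,0,0,0,0.1],[-5.6,0,1.4,0,0,0,0.1],[-5.6,0,1.8,0,0,0,0.1],[0,0,0,0,0,0,0.1]]]' 20| egrep "pos|for"
python3 - <<'E'
from h import *
s=bot.observe();print(s["moment"])
p=pts("flowmeter_grip flowmeter foot_edge","side")
save(p,"s5",(270,190,420,310),5)
E
```

```text
position: [0.551, -0.0347, 0.1409]
force: [-0.6, -0.1, 2.3]
finger_force: 19.9
position: [0.5737, -0.0295, 0.1418]
force: [0.3, -1.1, 4.9]
finger_force: 20.3
position: [0.5959, -0.0246, 0.1367]
force: [1.9, -1.5, 5.5]
finger_force: 20.5
[-0.22592583 -0.32087849 -0.03726912]
flowmeter_grip [([0.3171, -0.082, 0.0272], 0.6), ([0.5955, -0.0275, 0.0831], 0.56)]
flowmeter [([0.3582, -0.1517, 0.0297], 0.62)]
foot_edge [([0.5668, -0.0319, -0.0046], 0.7), ([0.3554, -0.1511, 0.0019], 0.59)]
```

View pics/s5.png

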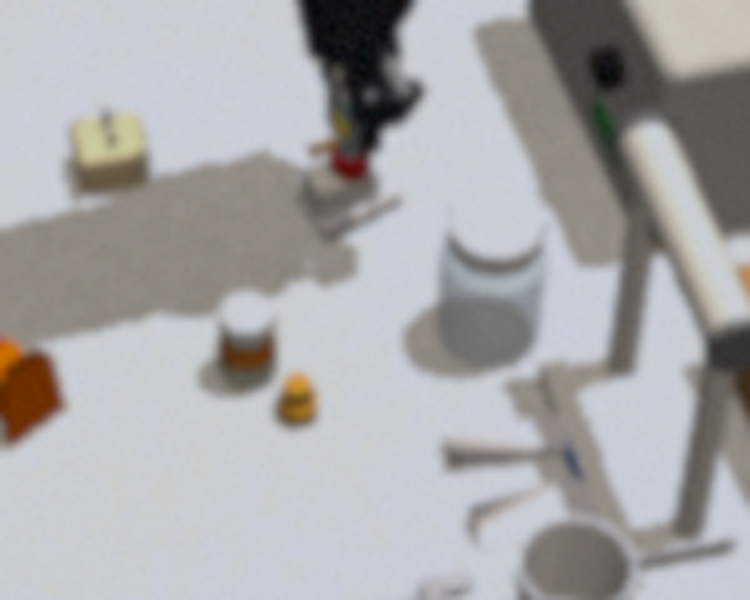

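The flowmeter is near upright: red knob at (350,162), foot at (350,210). I open slightly so it stands square on its sole, then regrip firmly.

```bash

python3 -m jog '[[[0,0,0,0,0,0,0.45],[0,0,0,0,0,0,0.45],[0,0,0,0,0,0,0.45],[0,0,0,0,0,0,0.45]]]' 20 | egrep "pos|for|wid"
python3 - <<'E'
from h import *
s=bot.observe();p=bot.grab_frame("wrist")
for n in("flowmeter_grip","flowmeter"):
  print(n,[(np.round(d["xyz"],4).tolist(),round(d["conf"],2)) for d in bot.spot_point(n,p)[:2]])
r=bot.trace("flowmeter",p)
h=cv2.cvtColor(p["img"],cv2.COLOR_RGB2HSV)
k=cv2.inRange(h,(22,120,60),(34,255,255));v,u=np.nonzero(k);print("yel",len(u),u.mean() if len(u) else 0,v.mean() if len(u) else 0)
m=r[0]["region"]; v,u=np.nonzero(m); print(u.min(),u.max(),v.min(),v.max())
for vv in range(v.min(),v.max(),8): uu=u[v==vv]; print(vv,uu.min(),uu.max(),end="; ")
save(p,"w6",(220,160,420,360),2.5)
pts("flowmeter_grip flowmeter foot_edge","side")
pts("flowmeter_grip flowmeter foot_edge","top")
E
```

```text
position: [0.595, -0.0247, 0.1368]
force: [1.0, -0.7, 0.3]
grip_width: 0.0388
finger_force: 0.0
flowmeter_grip [([0.5913, -0.0269, 0.0836], 0.92), ([0.5687, -0.0263, 0.0247], 0.26)]
flowmeter [([0.5979, -0.0239, 0.0014], 0.96)]
yel 816 310.39460784313724 257.36151960784315
284 351 171 346
171 285 350; 179 286 349; 187 287 348; 195 288 347; 203 289 345; 211 289 344; 219 292 343; 227 293 342; 235 293 341; 243 293 342; 251 293 341; 259 296 338; 267 292 341; 275 291 342; 283 291 342; 291 294 340; 299 292 340; 307 289 343; 315 288 344; 323 287 345; 331 287 346; 339 287 346; flowmeter_grip [([0.3193, -0.0838, 0.028], 0.88), ([0.5968, -0.0268, 0.085], 0.62)]
flowmeter [([0.3575, -0.1499, 0.0295], 0.96), ([0.5927, -0.0245, -0.0003], 0.72)]
foot_edge [([0.5688, -0.0318, -0.0006], 0.64), ([0.3532, -0.1517, -0.0037], 0.63)]
flowmeter_grip []
flowmeter [([0.3536, -0.1564, 0.0295], 0.56)]
foot_edge []
```

View pics/w6.png

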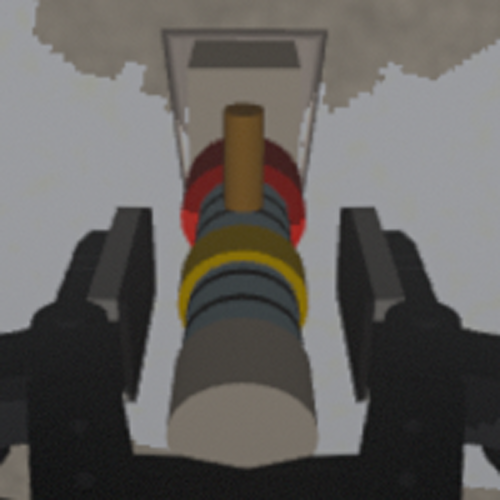

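Standing square on its sole: everything is centred on crop column 244 and the blunt edge is level at y=30. I regrip firmly and lift it clear of the bystanders.

```bash

python3 -m jog '[[[0,0,0,0,0,0,0.1],[0,0,0,0,0,0,0.1],[0,0,0,0,0,0,0.1],[0,0,0,0,0,0,0.1]]]' 60 | egrep "pos|for|wid"
python3 -m jog '[[[0,0,-8,0,0,0,0.1],[0,0,-18,0,0,0,0.1],[0,0,-25,0,0,0,0.1],[0,0,-25,0,0,0,0.1],[0,0,0,0,0,0,0.1]]]' 60
python3 - <<'E'
from h import *
rows([0.52,-0.26,0.212],[np.pi,0,np.pi-0.06],8)
E
```

```text
position: [0.5952, -0.0249, 0.1371]
force: [-0.8, -0.8, 5.9]
grip_width: 0.0217
finger_force: 58.5
clock: 11.75
position: [0.5962, -0.0247, 0.2161]
tool_rot: [-3.141, 0.004, -2.921]
force: [0.3, -0.7, -4.4]
grip_width: 0.0212
finger_force: 59.0
t [12.4, -28.4, 0.5] w [-0.0, 0.0005, 0.0351] mid [0.556, -0.174, 0.213]
```

```bash

python3 -m jog '[[[20,0,0,0,0,0,0.1],[25,0,0,0,0,0,0.1],[15,-15,0,0,0,0.035,0.1],[5,-30,0,0,0,0.035,0.1],[5,-30,0,0,0,0.035,0.1]]]' 60 | egrep "pos|for|wid"
python3 - <<'E'
from h import *
rows([0.52,-0.26,0.212],[np.pi,0,np.pi-0.06],6)
E
```

```text
position: [0.5398, -0.1145, 0.2127]
force: [0.8, -0.6, -3.4]
grip_width: 0.0217
finger_force: 59.1
t [4.3, -24.1, 0.1] w [-0.0, -0.0, 0.0291] mid [0.529, -0.212, 0.212]
```

```bash

python3 -m jog '[[[4,-24,0,0,0,0.03,0.1],[4,-24,0,0,0,0.03,0.1],[4,-24,0,0,0,0.03,0.1],[4,-24,0,0,0,0.03,0.1],[4,-24,0,0,0,0.03,0.1]]]' 60 | egrep "pos|for|wid"
python3 -m jog '[[[4,-24,0,0,0,0.025,0.1],[0,0,0,0,0,0,0.1],[0,0,0,0,0,0,0.1]]]' 60 | egrep "pos|for|wid|rot"
python3 - <<'E'
from h import *
s=bot.observe();p=bot.grab_frame("wrist"); save(p,"w7",(120,0,520,300),2)
for n in("flowmeter_grip","flowmeter","way_home","way_mouth","station_pipe","fitting","spanner","cup","jar"):
  print(n,[(np.round(d["xyz"],4).tolist(),round(d["conf"],2)) for d in bot.spot_point(n,p)[:2]])
E
```

```text
position: [0.5264, -0.2357, 0.2124]
force: [0.8, -0.7, -4.2]
grip_width: 0.0217
finger_force: 59.1
position: [0.5216, -0.2587, 0.2124]
tool_rot: [3.141, -0.001, 3.081]
force: [0.3, 0.2, -3.1]
grip_width: 0.0214
finger_force: 59.2
flowmeter_grip [([0.5192, -0.2599, 0.1639], 0.55)]
flowmeter [([0.5172, -0.2628, 0.1636], 0.2)]
way_home []
way_mouth []
station_pipe [([0.4448, 0.0448, -0.0011], 0.18)]
fitting [([0.5141, -0.1799, 0.0006], 0.61)]
spanner [([0.5067, -0.3391, -0.0017], 0.69)]
cup [([0.6205, -0.3789, 0.0003], 0.79), ([0.4976, -0.1414, 0.0007], 0.22)]
jar [([0.5161, -0.2605, 0.1615], 0.67), ([0.6446, -0.1522, -0.0], 0.57)]
```

View pics/w7.png

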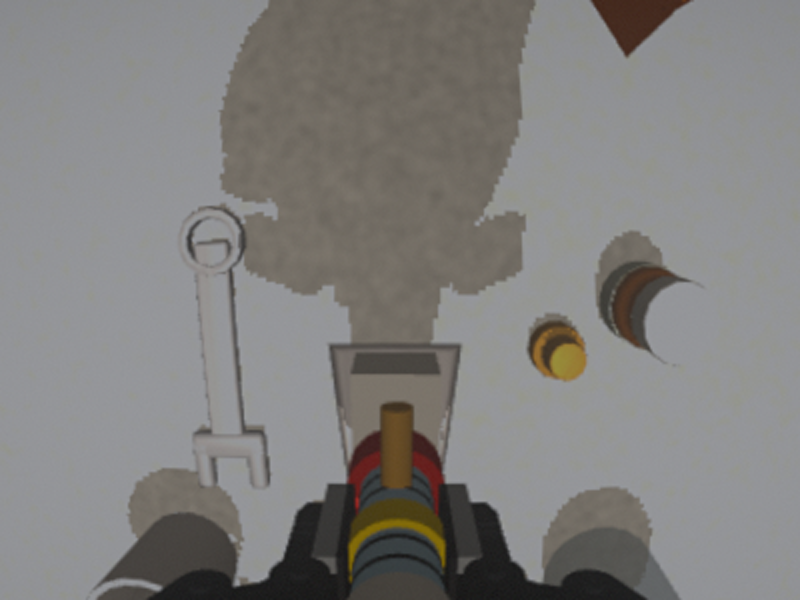

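The wrist view shows the flowmeter held upright over the lane, with its foot at (395,350). The spanner is left at (220,350), the fitting right at (558,348), and the rails are hidden behind the gripper. I get the station pose by averaging network fixes from several pictures.

```bash
python3 - <<'E'
from h import *
M={"way_mouth":-.036,"way_home":0,"station_pipe":.085}; D={k:[] for k in M}
for i in range(7):
  for c in("side","top"):
    p=bot.grab_frame(c)
    for k in M:
        for d in bot.spot_point(k,p)[:2]:
            x=d["xyz"]
            if d["conf"]>.4 and abs(x[1]+.27)<.03 and .55<x[0]<.75: D[k].append((c,*x))
A=[];
for k in M:
    for c in("side","top"):
        a=np.array([r[1:] for r in D[k] if r[0]==c])
        if len(a): print(k,c,len(a),a.mean(0).round(4),a.std(0).round(4))
    a=np.array([r[1:] for r in D[k]]);A.append(a.mean(0))
x=np.array(list(M.values()));A=np.array(A)
m=x.mean();mx=A.mean(0);v=((x-m)[:,None]*(A-mx))[:,:2].sum(0);yaw=np.arctan2(v[1],v[0])
print("yaw deg",np.degrees(yaw),"home",(mx[:2]-m*np.array([np.cos(yaw),np.sin(yaw)])).round(4))
print(bot.observe()["clock"],bot.observe()["qpos"].round(2))
E
```

```text
way_mouth side 8 [ 5.956e-01 -2.678e-01 -2.000e-04] [0.0127 0.0018 0.0015]
way_mouth top 7 [ 0.5926 -0.2655 -0.0032] [0.0014 0.0016 0.0015]
way_home side 7 [ 0.6237 -0.271  -0.0014] [0.0127 0.0008 0.0011]
way_home top 7 [ 0.6315 -0.2733  0.0027] [0.0011 0.0019 0.0014]
station_pipe side 5 [ 0.7175 -0.272   0.2016] [0.0016 0.0014 0.0014]
station_pipe top 7 [ 0.7095 -0.2726  0.2052] [0.0019 0.0009 0.0017]
yaw deg -2.2412881108984646 home [ 0.6286 -0.2698]
16.35 [ 0.3   0.57  0.08  1.8  -0.06  0.78  1.92]
```

```bash
python3 - <<'E'
from h import *
p=bot.grab_frame("wrist"); p=dict(p)
s=dict(position=np.array([.5952,-.0249,.1371]),tool_rot=np.array([np.pi,0,-2.921]))
a=ray(p,(285,171.3),0,s);b=ray(p,(350.7,171.3),0,s);print(a,b,np.linalg.norm(a-b))
R=Ro.from_euler("xyz",s["tool_rot"]);print("edge mid in tool",R.inv().apply((a+b)/2-s["position"]).round(4))
rows([0.5445,-0.2663,0.145],[np.pi,0,np.pi-0.044],5)
E
```

```text
[ 0.57032074 -0.05503691  0.        ] [ 0.56032675 -0.01071131  0.        ] 0.04543829505376938
edge mid in tool [ 0.0309 -0.0012  0.1371]
t [-4.6, -1.4, 13.6] w [0.0, 0.0, -0.003] mid [0.536, -0.263, 0.172]
```

```bash

python3 -m jog '[[[-4.6,-1.4,14,0,0,-0.003,0.1],[-4.6,-1.4,14,0,0,-0.003,0.1],[-4.6,-1.4,14,0,0,-0.003,0.1],[-4.6,-1.4,14,0,0,-0.003,0.1],[-4.6,-1.4,12,0,0,-0.003,0.1]]]' 60 | egrep "pos|for|rot"
python3 -m jog '[[[0,0,3,0,0,0,0.1],[0,0,2,0,0,0,0.1],[0,0,1,0,0,0,0.1],[0,0,1,0,0,0,0.1],[0,0,0,0,0,0,0.1]]]' 60 | egrep "pos|for|rot"
```

```text
position: [0.5448, -0.2662, 0.143]
tool_rot: [3.141, -0.001, 3.098]
force: [0.2, 0.7, -3.5]
finger_force: 59.2
position: [0.5447, -0.2663, 0.1383]
tool_rot: [-3.141, 0.001, 3.098]
force: [0.0, -0.1, -3.1]
finger_force: 59.2
```

```bash

python3 -m jog '[[[0,0,0.7,0,0,0,0.1],[0,0,0,0,0,0,0.1]]]' 60 | egrep "pos|for"
python3 -m jog '[[[0,0,0.7,0,0,0,0.1],[0,0,0,0,0,0,0.1]]]' 60 | egrep "pos|for"
python3 -m jog '[[[0,0,0.5,0,0,0,0.1],[0,0,0,0,0,0,0.1]]]' 60 | egrep "pos|for"
```

```text
position: [0.5447, -0.2662, 0.1374]
force: [-0.3, 0.2, -3.4]
finger_force: 59.2
position: [0.5449, -0.2666, 0.1371]
force: [-1.5, -1.4, 5.0]
finger_force: 59.9
position: [0.545, -0.2668, 0.137]
force: [-2.9, -0.3, 11.6]
finger_force: 60.5
```

```bash

python3 -m jog '[[[0,0,-0.5,0,0,0,0.1],[-5,0,0,0,0,0,0.1],[-8,0,0,0,0,0,0.1],[-8,0,0,0,0,0,0.1],[0,0,0,0,0,0,0.1]]]' 30 | egrep "pos|for"
python3 -m jog '[[[-5,0,0,0,0,0,0.1],[-7,0,0,0,0,0,0.1],[-7,0,0,0,0,0,0.1],[-5,0,0,0,0,0,0.1],[0,0,0,0,0,0,0.1]]]' 30 | egrep "pos|for|rot"
python3 - <<'E'
from h import *
s=bot.observe();print(s["moment"])
for c in("side","wrist"): pts("flowmeter way_home",c)
E
```

```text
position: [0.5665, -0.2671, 0.1367]
force: [-1.5, 0.2, 3.0]
finger_force: 61.0
position: [0.5903, -0.2682, 0.1372]
tool_rot: [-3.141, 0.001, 3.098]
force: [-6.0, 2.8, 16.1]
finger_force: 63.1
[0.50047669 1.24180948 0.08142225]
flowmeter [([0.5802, -0.2724, -0.001], 0.78), ([0.3591, -0.1533, 0.0276], 0.74)]
way_home [([0.6292, -0.2724, -0.0002], 0.98), ([0.4915, -0.1412, -0.0009], 0.44)]
flowmeter [([0.5844, -0.265, 0.0047], 0.75)]
way_home []
```

```bash

python3 -m jog '[[[0,0,-0.6,0,0,0,0.1],[0,0,0,0,0,0,0.1]]]' 30 | egrep "pos|for"
python3 -m jog '[[[0,0,-0.4,0,0,0,0.1],[0,0,0,0,0,0,0.1]]]' 30 | egrep "pos|for"
```

```text
position: [0.5896, -0.2681, 0.1372]
force: [-4.5, 1.4, 9.0]
finger_force: 62.2
position: [0.5895, -0.2681, 0.1372]
force: [-2.6, 1.3, 2.4]
finger_force: 61.9
```

```bash

python3 -m jog '[[[0,0,0,0,0,0,0.4],[0,0,0,0,0,0,0.4],[0,0,0,0,0,0,0.1],[0,0,0,0,0,0,0.1],[0,0,0,0,0,0,0.1]]]' 25 | egrep "pos|for"
python3 -m jog '[[[0,0,-0.4,0,0,0,0.1],[-4,0,0,0,0,0,0.1],[-5,0,0,0,0,0,0.1],[-5,0,0,0,0,0,0.1],[0,0,0,0,0,0,0.1]]]' 25 | egrep "pos|for|wid"
python3 -m jog '[[[-3,0,0,0,0,0,0.1],[-4,0,0,0,0,0,0.1],[-3,0,0,0,0,0,0.1],[0,0,0,0,0,0,0.1]]]' 25 | egrep "pos|for|wid"
```

```text
position: [0.5897, -0.2681, 0.1375]
force: [0.4, 1.2, -0.3]
finger_force: 24.4
position: [0.6045, -0.2686, 0.1378]
force: [1.1, 0.4, 0.4]
grip_width: 0.0226
finger_force: 24.8
position: [0.6141, -0.2692, 0.1379]
force: [1.3, -0.0, -0.2]
grip_width: 0.0227
finger_force: 24.7
```

```bash

python3 -m jog '[[[-3,0,0,0,0,0,0.1],[-3,0,0,0,0,0,0.1],[-2,0,0,0,0,0,0.1],[0,0,0,0,0,0,0.1]]]' 25 | egrep "pos|for|wid"
python3 -m jog '[[[-2,0,0,0,0,0,0.1],[-2,0,0,0,0,0,0.1],[0,0,0,0,0,0,0.1]]]' 25 | egrep "pos|for|wid|rot"
```

```text
position: [0.6217, -0.2697, 0.1381]
force: [-2.2, 0.7, 0.9]
grip_width: 0.0229
finger_force: 24.9
position: [0.6254, -0.2701, 0.1387]
tool_rot: [-3.141, -0.0, 3.098]
force: [-7.9, 0.6, 13.7]
grip_width: 0.0227
finger_force: 25.6
```

The foot is nearly home, and pushing high now only loads it in tilt. I let go, rise, and push low on the block face with closed, tilted fingers.

```bash

python3 -m jog '[[[0,0,0,0,0,0,0.7],[0,0,0,0,0,0,0.7],[0,0,0,0,0,0,0.7],[0,0,-3,0,0,0,0.7]]]' 25 | egrep "pos|for|wid"
python3 -m jog '[[[0,0,-15,0,0,0,0.7],[0,0,-25,0,0,0,0.7],[0,0,-30,0,0,0,0.7],[0,0,-25,0,0,0,0.7],[0,0,0,0,0,0,0.7]]]' 25 | egrep "pos|for|wid"
python3 - <<'E'
from h import *
yaw=-.044; u=np.array([np.cos(yaw),np.sin(yaw),0]); home=np.array([.6295,-.2700,0])
Rt=Ro.from_euler("xyz",[np.pi,0,np.pi+yaw])*Ro.from_rotvec([0,-.35,0])
f=lambda s,z: home+u*s+[0,0,z]-Rt.apply([-.011,0,.0726])
rpy=Rt.as_euler("xyz"); a=f(-.07,.09);b=f(-.055,.022);c=f(-.030,.022)
print("now",bot.observe()["position"],"a",a.round(4),"b",b.round(4),"c",c.round(4),rpy.round(3))
rows(a,rpy,6); rows(b,rpy,3,(a,rpy)); rows(c,rpy,5,(b,rpy))
M={"side":("flowmeter_grip","flowmeter")}
for i in range(4): pts("flowmeter way_home","side")
E
```

```text
position: [0.6255, -0.2697, 0.1406]
force: [0.1, 0.6, 0.5]
grip_width: 0.0597
finger_force: 0.0
position: [0.6269, -0.2705, 0.2409]
force: [0.3, -0.0, 0.4]
grip_width: 0.0597
finger_force: 0.0
now [ 0.62685298 -0.27045286  0.24087836] a [ 0.5244 -0.2654  0.1544] b [ 0.5394 -0.266   0.0864] c [ 0.5643 -0.2671  0.0864] [3.142 0.35  3.098]
t [19.1, 0.1, 11.8] w [-0.0003, -0.0573, 0.0] mid [0.555, -0.267, 0.187]
t [3.1, 0.0, 23.0] w [0.0, 0.0, 0.0] mid [0.534, -0.266, 0.109]
t [-4.7, -0.0, 1.7] w [0.0, 0.0, 0.0] mid [0.554, -0.267, 0.086]
flowmeter [([0.3564, -0.1523, 0.0297], 0.72), ([0.6084, -0.272, -0.0012], 0.63)]
way_home [([0.6298, -0.2748, -0.0033], 0.86)]
flowmeter [([0.3571, -0.1527, 0.0297], 0.86), ([0.6086, -0.2719, -0.0035], 0.7)]
way_home [([0.6312, -0.2713, -0.0008], 0.84)]
flowmeter [([0.6083, -0.2743, -0.003], 0.92), ([0.3585, -0.1507, 0.0317], 0.59)]
way_home [([0.6299, -0.273, 0.0005], 0.83)]
flowmeter [([0.3592, -0.1511, 0.0276], 0.87), ([0.6116, -0.2713, -0.0045], 0.59)]
way_home [([0.6298, -0.2716, 0.0003], 0.68)]
```

```bash

python3 -m jog '[[[20,0,0,0,0,0,0.3],[30,0,0,0,0,0,0],[30,0,0,0,0,0,0],[30,0,0,0,0,0,0],[10,0,0,0,0,0,0]]]' 25 | egrep "pos|for|wid"
python3 - <<'E'
from h import *
for i in range(3): pts("flowmeter_grip flowmeter flowmeter_push","side")
for i in range(2): pts("flowmeter_grip flowmeter way_home","top")
yaw=-.044; 
Rt=Ro.from_euler("xyz",[np.pi,0,np.pi+yaw])*Ro.from_rotvec([0,-.35,0]);rpy=Rt.as_euler("xyz")
home=np.array([.6295,-.2700,0]);u=np.array([np.cos(yaw),np.sin(yaw),0])
f=lambda s,z: home+u*s+[0,0,z]-Rt.apply([-.011,0,.0726])
a=f(-.085,.09);b=f(-.085,.022); rows(a,rpy,6); rows(b,rpy,4,(a,rpy));print(b)
E
```

```text
position: [0.5032, -0.2649, 0.2361]
force: [1.1, -0.9, -0.3]
grip_width: -0.0
finger_force: 0.0
flowmeter_grip [([0.3184, -0.0832, 0.0255], 0.96), ([0.6154, -0.2705, 0.0844], 0.92)]
flowmeter [([0.6087, -0.2738, -0.0046], 0.77), ([0.3579, -0.1532, 0.0267], 0.56)]
flowmeter_push [([0.5799, -0.2637, 0.0278], 0.75), ([0.3434, -0.1326, 0.001], 0.62)]
flowmeter_grip [([0.3155, -0.08, 0.0302], 0.87), ([0.6108, -0.2722, 0.084], 0.58)]
flowmeter [([0.3569, -0.1527, 0.0265], 0.93), ([0.6113, -0.2711, -0.0019], 0.9)]
flowmeter_push [([0.5837, -0.2648, 0.0269], 0.79), ([0.3428, -0.1313, 0.001], 0.75)]
flowmeter_grip [([0.6111, -0.2718, 0.0843], 0.95), ([0.3192, -0.0804, 0.0266], 0.83)]
flowmeter [([0.3577, -0.1515, 0.0292], 0.92), ([0.6081, -0.2703, -0.0005], 0.73)]
flowmeter_push [([0.3431, -0.1325, -0.001], 0.83), ([0.5788, -0.266, 0.0258], 0.56)]
flowmeter_grip [([0.3142, -0.077, 0.026], 0.87)]
flowmeter [([0.6147, -0.2648, -0.0016], 0.76), ([0.3557, -0.1522, 0.0333], 0.68)]
way_home [([0.6343, -0.27, 0.0053], 0.71)]
flowmeter_grip [([0.3117, -0.0776, 0.0285], 0.95), ([0.6096, -0.2711, 0.0871], 0.54)]
flowmeter [([0.3547, -0.1568, 0.0306], 0.76), ([0.6122, -0.2696, 0.0002], 0.72)]
way_home [([0.6283, -0.2731, 0.0023], 0.8), ([0.5962, -0.2679, -0.0036], 0.19)]
t [1.4, -0.0, 13.6] w [0.0, -0.0583, 0.0] mid [0.505, -0.265, 0.181]
t [5.8, -0.0, 16.0] w [0.0, 0.0, 0.0] mid [0.509, -0.265, 0.103]
[ 0.50938888 -0.2647117   0.08642658]
```

It stands upright, about 20 mm short of home at (0.610, -0.271). I lower the closed fingers behind the block.

```bash

python3 -m jog '[[[1.5,0,13.5,0,-0.058,0,0],[1.5,0,13.5,0,-0.058,0,0],[1.5,0,13.5,0,-0.058,0,0],[1.5,0,13.5,0,-0.058,0,0],[1.5,0,13.5,0,-0.058,0,0]]]' 25 | egrep "pos|for|wid"
python3 -m jog '[[[1.5,0,13.5,0,-0.058,0,0],[6,0,16,0,0,0,0],[6,0,16,0,0,0,0],[6,0,16,0,0,0,0],[6,0,16,0,0,0,0]]]' 25 | egrep "pos|for|wid|rot"
python3 - <<'E'
from h import *
s=bot.observe();R=Ro.from_euler("xyz",s["tool_rot"]);print("tip front",s["position"]+R.apply([-.011,0,.0726]),s["clock"],s["qpos"].round(2))
rows(s["position"]+[.03,-.0013,0],s["tool_rot"],5)
E
```

```text
position: [0.5061, -0.2646, 0.168]
force: [0.1, -0.2, -0.5]
grip_width: 0.0004
finger_force: 0.0
position: [0.5162, -0.2709, 0.1034]
tool_rot: [3.126, 0.322, 3.093]
force: [-0.6, 0.9, -0.4]
grip_width: -0.0
finger_force: 0.0
tip front [ 0.54961062 -0.27139401  0.03808441] 25.8 [ 0.5   0.69 -0.08  2.03 -0.56  0.16  2.52]
t [-5.7, -0.0, 1.9] w [0.0, 0.0, 0.0] mid [0.534, -0.272, 0.103]
```

Joints 6 and 7 reached their limits at this tilt, so I back off to a slight tilt of 0.12 rad. That still clears the nozzle.

```bash
cat > t.py <<'E'
from h import *
yaw=-.044; home=np.array([.6295,-.2700,0]);u=np.array([np.cos(yaw),np.sin(yaw),0])
Rt=Ro.from_euler("xyz",[np.pi,0,np.pi+yaw])*Ro.from_rotvec([0,-.12,0]);rpy=Rt.as_euler("xyz")
f=lambda s,z: home+u*s+[0,0,z]-Rt.apply([-.011,0,.0726])
def st():
    s=bot.observe();R=Ro.from_euler("xyz",s["tool_rot"]);t=s["position"]+R.apply([-.011,0,.0726])-home
    print("tip s,lat,z",round(t@u,4),round(t[1]*u[0]-t[0]*u[1],4),round(t[2],4),"clk",s["clock"],s["qpos"][5:].round(2),s["force"].round(1))
E
python3 - <<'E'
from t import *
rows(f(-.085,.045),rpy,4); rows(f(-.065,.024),rpy,3,(f(-.085,.045),rpy));rows(f(-.035,.024),rpy,5,(f(-.065,.024),rpy))
E
```

```text
t [-2.8, 1.5, -2.5] w [0.0037, 0.0506, -0.0006] mid [0.523, -0.267, 0.113]
t [-5.8, 0.0, 7.7] w [0.0, 0.0, 0.0] mid [0.538, -0.266, 0.102]
t [-6.0, 0.0, 0.7] w [0.0, 0.0, 0.0] mid [0.563, -0.267, 0.095]
```

```bash

python3 -m jog '[[[-2.8,1.5,-2.5,0.004,0.05,0,0],[-2.8,1.5,-2.5,0.004,0.05,0,0],[-2.8,1.5,-2.5,0.004,0.05,0,0],[-2.8,1.5,-2.5,0.004,0.05,0,0],[0,0,0,0,0,0,0]]]' 25 | egrep "pos|for|rot"
python3 - <<'E'
from t import *
st();rows(f(-.065,.024),rpy,3)
E
```

```text
position: [0.526, -0.2647, 0.1164]
tool_rot: [-3.138, 0.122, 3.104]
force: [-0.5, 0.2, 0.6]
finger_force: 0.0
tip s,lat,z -0.0839 0.0006 0.0457 clk 26.3 [0.46 2.33] [-0.5  0.2  0.6]
t [-5.4, -0.3, 7.9] w [-0.0009, 0.0007, 0.0022] mid [0.539, -0.266, 0.102]
```

```bash

python3 -m jog '[[[-5.4,0,8,0,0,0.002,0],[-5.4,0,8,0,0,0.002,0],[-5.4,0,7.5,0,0,0.002,0],[-4,0,0.5,0,0,0,0],[-4,0,0.5,0,0,0,0]]]' 25 | egrep "pos|for|rot"
python3 -c "from t import *;st()"
python3 -m jog '[[[-3,0,0.4,0,0,0,0],[-3,0,0.4,0,0,0,0],[-3,0,0.4,0,0,0,0],[-3,0,0.4,0,0,0,0],[0,0,0,0,0,0,0]]]' 25 | egrep "pos|for|rot"
python3 -c "from t import *;st()"
```

```text
position: [0.5516, -0.267, 0.0947]
tool_rot: [-3.141, 0.123, 3.091]
force: [-0.8, -0.6, -0.6]
finger_force: 0.0
tip s,lat,z -0.0581 -0.0006 0.024 clk 26.8 [0.46 2.31] [-0.8 -0.6 -0.6]
position: [0.5639, -0.2673, 0.0951]
tool_rot: [-3.141, 0.123, 3.092]
force: [-0.4, -0.0, -0.4]
finger_force: 0.0
tip s,lat,z -0.0458 -0.0003 0.0244 clk 27.3 [0.48 2.3 ] [-0.4 -0.  -0.4]
```

```bash

python3 -m jog '[[[-3,0,0.4,0,0,0,0],[-3,0,0.4,0,0,0,0],[0,0,0,0,0,0,0]]]' 25 | egrep "for"
python3 -m jog '[[[-2,0,0.25,0,0,0,0],[-2,0,0.25,0,0,0,0],[0,0,0,0,0,0,0]]]' 25 | egrep "for"
python3 -m jog '[[[-2,0,0.25,0,0,0,0],[-2,0,0.25,0,0,0,0],[0,0,0,0,0,0,0]]]' 25 | egrep "for"
python3 - <<'E'
from t import *
st()
for i in range(3): pts("flowmeter_grip flowmeter flowmeter_push","side")
E
```

```text
force: [-1.4, -0.2, 0.8]
finger_force: 0.2
force: [-1.4, -0.3, 1.0]
finger_force: 0.6
force: [-3.0, -0.6, 1.3]
finger_force: 1.8
tip s,lat,z -0.032 -0.0008 0.0242 clk 28.2 [0.5  2.28] [-3.  -0.6  1.3]
flowmeter_grip [([0.3165, -0.0801, 0.0267], 0.96), ([0.629, -0.2704, 0.0851], 0.63)]
flowmeter [([0.5921, -0.2692, 0.0002], 0.72), ([0.3583, -0.1508, 0.0295], 0.65)]
flowmeter_push [([0.343, -0.1301, 0.0016], 0.85)]
flowmeter_grip [([0.3172, -0.0795, 0.0287], 0.62), ([0.6236, -0.268, 0.0821], 0.58)]
flowmeter [([0.6247, -0.276, -0.0034], 0.69), ([0.3585, -0.1519, 0.0282], 0.55)]
flowmeter_push [([0.3423, -0.1312, -0.0023], 0.94), ([0.5991, -0.2647, 0.026], 0.56)]
flowmeter_grip [([0.6277, -0.2729, 0.0853], 0.76), ([0.3183, -0.0789, 0.0287], 0.69)]
flowmeter [([0.3565, -0.1489, 0.0283], 0.94), ([0.6242, -0.2707, -0.0031], 0.81)]
flowmeter_push [([0.3449, -0.1314, 0.0022], 0.67)]
```

It slides freely and is now at about 0.625. I push on until it wedges.

```bash

python3 -m jog '[[[-1.5,0,0.2,0,0,0,0],[-1.5,0,0.2,0,0,0,0],[0,0,0,0,0,0,0]]]' 25 | egrep "pos|force: \["
python3 -m jog '[[[-1,0,0.1,0,0,0,0],[-1,0,0.1,0,0,0,0],[0,0,0,0,0,0,0]]]' 25 | egrep "pos|force: \["
python3 -m jog '[[[-1,0,0.1,0,0,0,0],[0,0,0,0,0,0,0]]]' 25 | egrep "pos|force: \["
python3 -c "from t import *;st()"
```

```text
position: [0.5801, -0.2685, 0.0948]
force: [-9.7, -3.1, 4.9]
position: [0.5806, -0.2686, 0.0947]
force: [-20.5, -1.3, 15.3]
position: [0.5808, -0.2687, 0.0947]
force: [-28.1, 0.1, 20.7]
tip s,lat,z -0.0293 -0.0009 0.0239 clk 29.6 [0.51 2.28] [-28.1   0.1  20.7]
```

```bash

python3 -m jog '[[[-1,0,0.1,0,0,0,0],[-1,0,0.1,0,0,0,0],[0,0,0,0,0,0,0]]]' 25 | egrep "pos|force: \["
python3 - <<'E'
from t import *
st(); A=[];B=[]
for i in range(6):
  p=bot.grab_frame("side")
  for n,L in(("flowmeter",A),("way_home",B)):
    for d in bot.spot_point(n,p):
      if abs(d["xyz"][0]-.63)<.03 and abs(d["xyz"][1]+.27)<.03 and d["conf"]>.4: L.append(d["xyz"])
for L in(A,B): L=np.array(L);print(len(L),L.mean(0).round(4),np.median(L,0).round(4),L.std(0).round(4))
E
```

```text
position: [0.5812, -0.2687, 0.0944]
force: [-38.9, 2.6, 27.4]
tip s,lat,z -0.0291 -0.0009 0.0236 clk 29.9 [0.52 2.28] [-38.9   2.6  27.4]
6 [ 0.6283 -0.2735 -0.0039] [ 0.6282 -0.2734 -0.004 ] [0.0009 0.0009 0.0011]
6 [ 0.6296 -0.2714 -0.0013] [ 0.6292 -0.2719 -0.0012] [0.001  0.0015 0.0007]
```

```bash

python3 -m jog '[[[-1,0,0,0,0,0,0],[-1,0,0,0,0,0,0],[0,0,0,0,0,0,0],[0,0,0,0,0,0,0]]]' 25 | egrep "pos|force: \["
python3 -m jog '[[[5,0,-0.6,0,0,0,0],[10,0,-1.2,0,0,0,0],[15,0,-2,0,0,0,0],[20,0,-5,0,0,0,0],[20,0,-10,0,0,0,0]]]' 25 | egrep "pos|force: \["
python3 -m jog '[[[0,0,-30,0,0,0,0],[0,0,-35,0,0,0,0],[0,0,-35,0,0,0,0],[0,0,-30,0,0,0,0],[0,0,0,0,0,0,0]]]' 25 | egrep "pos|force: \["
python3 - <<'E'
from t import *
A={k:[] for k in("flowmeter","way_home","flowmeter_grip")}
for i in range(8):
  p=bot.grab_frame(("side","top")[i%2])
  for n in A:
    for d in bot.spot_point(n,p):
      if abs(d["xyz"][0]-.63)<.03 and abs(d["xyz"][1]+.27)<.03 and d["conf"]>.4: A[n].append((i%2,*d["xyz"]))
for n,L in A.items():
  L=np.array(L)
  for c in(0,1):
    if (L[:,0]==c).any(): print(n,c,L[L[:,0]==c][:,1:].mean(0).round(4))
p=pts("fitting spanner cup jar pills adapter","side"); print(bot.observe()["clock"])
E
```

```text
position: [0.5815, -0.2688, 0.0944]
force: [-50.6, 3.8, 36.5]
position: [0.5157, -0.2642, 0.1051]
force: [0.4, 0.3, 0.8]
position: [0.5014, -0.2643, 0.2381]
force: [-1.3, 0.2, -1.8]
flowmeter 0 [ 0.629  -0.274  -0.0015]
flowmeter 1 [ 0.6313 -0.2668 -0.    ]
way_home 0 [ 0.6306 -0.2725 -0.002 ]
way_home 1 [ 0.6301 -0.2714  0.0019]
flowmeter_grip 0 [ 0.6305 -0.2724  0.0843]
flowmeter_grip 1 [ 0.6263 -0.2728  0.0848]
fitting [([0.5161, -0.1841, -0.0032], 0.64)]
spanner [([0.5055, -0.3441, 0.0006], 0.58)]
cup [([0.6235, -0.3769, 0.0048], 0.87)]
jar [([0.6449, -0.1537, 0.0003], 0.63), ([0.6295, -0.2697, -0.0046], 0.26)]
pills [([0.4957, -0.1408, 0.0002], 0.63)]
adapter [([0.4481, 0.0438, -0.0013], 0.55)]
34.15
```

The flowmeter is home and upright, the bystanders have not moved, and the robot is clear of everything. I hand the job in.

```bash
python3 -c "
from workcell import bot
print(bot.job_done())"
```

```text
the job is handed in; nothing more can be done
None
```

The flowmeter is wedged home in the docking station: upright, within about 2 mm of way_home by the camera fixes, and no longer advancing when pushed with 50 N. It was released and handed in at about 34 s; the loose bystanders measured unmoved, and joints 6 and 7 touched their range limits once on the way.

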